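Sweep the loose button blanks into the open tray

TASK

Clear the leather work mat: with the fingers closed, sweep the three loose round button blanks lying there across the mat and in through the open side of the low wooden tray, until all three lie flat and wholly inside it. Only push them along the surface, never pick them up, and leave the jar, the bangle and everything else on the bench undisturbed where it stands.

Things in the scene. Friction and masses are not known exactly. Their poses are not given: they have to be found in the camera images.
- button0: button blank: a plain tan disc 34 mm in diameter and 12 mm thick with a thin brass band, about 20 g, lying flat and loose on the mat. Origin at the centre of its underside (height 0). The three are alike; their places change. (The rows of buttons on the sample board beyond the mat are fixed.)
- button1: button blank: a plain tan disc 34 mm in diameter and 12 mm thick with a thin brass band, about 20 g, lying flat and loose on the mat. Origin at the centre of its underside (height 0). The three are alike; their places change. (The rows of buttons on the sample board beyond the mat are fixed.)
- button2: button blank: a plain tan disc 34 mm in diameter and 12 mm thick with a thin brass band, about 20 g, lying flat and loose on the mat. Origin at the centre of its underside (height 0). The three are alike; their places change. (The rows of buttons on the sample board beyond the mat are fixed.)
- tray: fixed low wooden tray on the robot's left, 120 mm deep, 130 mm wide inside; walls 10 mm thick, 28 mm high on three sides, the fourth (roughly to the robot's right) open with no sill; floor level with the bench. Origin: centre of the floor, height 0. x axis points inwards: open edge at x = -60 mm, end wall from +60, side walls from y = -65 and +65 mm. Position and yaw vary.
- mouth (a point): point on the bench in the middle of the tray's open edge; its x axis points into the tray
- glue_jar: upright glue jar with a black cap, 38 mm in diameter, 55 mm tall, loose, standing among the blanks (it may change places with any of them). Origin at the centre of its base.
- bangle: open brass bangle lying flat, 62 mm outside diameter, 18 mm high, loose. Origin at its centre, on the mat.
- spool: upright white spool, 34 mm in diameter, 42 mm tall, loose. Origin at the centre of its base.
- buckle: rectangular steel buckle frame lying flat, 44 by 40 mm (x by y), 7 mm high, loose. Origin at its centre, on the mat.
- awl: awl with a dark round handle, lying on the far right part of the mat, 200 mm long along its x axis (point towards +x), 26 mm high, loose. Origin on the bench at its middle.

How it is judged:
By the outcome, as a careful person would: the job done as asked, in the order asked, and still so for the second after the job is handed in, with the robot touching nothing.
It also fails if it takes over 72 s, if anything falls off the work surface, if the arm or the gripper's body presses on something with over 40 N, if the wrist force passes 120 N, or if a joint passes its speed limit or range.

ROBOT

A 6-joint arm with a two-finger parallel gripper is mounted at the origin on the work surface. World frame = base frame: x ahead of the robot, y to its left, z up, the work surface at z = 0. Lengths are in m, angles in rad, forces in N, time in s.
With the tool pointing down it reaches from about 0.4 to 0.825 m from the base axis. Payload 7 kg.
Tool frame: the origin (TCP) lies between the finger pads; the fingertips stand 22 mm ahead of it and the grasp point (between the pads) lies 3 mm ahead of it; z points along the fingers, y is the line along which they close (so a half turn about z gives the same grasp; the last joint's range is limited). The gripper opens to 85 mm and grips with 20 to 120 N. Pads are 22 mm wide; open, the fingers measure 114 mm over their backs; the gripper's body (76 mm by 85 mm) begins 54 mm behind the grasp point. The pads swing forward as they close: fully open they stand 13 mm farther back than shut.
Start: joints at [1.592, 0.359, 0.012, 0, -1.224, -0.288], TCP at [0.178, 0.651, 0.233] pointing down, gripper open.
Joint ranges: [-3.07, 3.07], [-1.43, 2.12], [-1.02, 1.25], [-3.03, 1.67], [-3.05, -0], [-3.03, 3.03]. Speed limits (rad/s): [2.39, 2.39, 3.01, 3.14, 3.14, 3.14].

INTERFACE

Orientations are given as a unit quaternion [w, x, y, z].
In Python, from cell import read_state, get_image, get_calibration, sign_off, search_frame, spot_point gives the robot as it stands.
- The arm moves only by the shell command python3 -m jog 'ROWS' [FORCE]. ROWS is JSON, a list of rows, each an object of numbers: "fingers": the gripper command: -1 is shut, 1 is fully open, values between are in proportion; "dx", "dy", "dz": the shift along the tool's x, y, z in mm; "wx", "wy", "wz": the turn, a rotation vector about the tool's x, y, z in rad. In form: [{"fingers": .., "dx": .., "dy": .., "dz": .., "wx": .., "wy": .., "wz": ..}, ...]. A call has 1 to 8 rows; each row is the pose to reach, as a shift and turn from the pose commanded when the call began, along the tool's axes at that moment; what a row does not reach only later rows make up. A row lasts 1/8 s, in which the tool goes at most 62.5 mm and 10.7 degrees, less where a joint would pass 70% of its speed; a pose out of reach is approached as far as the arm can. A call with a gripper value outside its range is refused whole. The fingers move at their own pace and stop on an object; FORCE is the grip in N (left out, the last holds). Time passes only in rows, so rows that repeat a pose let the fingers close. It gives the time, the measured TCP pose, the force, the opening and the grip force at its end, in the units of the state.
- read_state(): the state, without advancing time (a new reading comes with each control period).
- get_image(name): name is "scene" or "side" or "wrist"; returns the picture (384x512x3 uint8, blue, green, red); there is no depth.
- get_calibration(name): a dict with "K" (3x3 intrinsics, pixels), "xyz" and "attitude" of the camera in the world. Camera axes: x right, y down, z forward; pixel columns grow to the right and rows downward; lengths in m; the calibration is good to about 2 mm. A picture is of the moment at which its call begins: read the wrist's pose just before it. get_calibration takes no time and is no camera call; for the wrist camera it gives the pose at the moment of the call.
- sign_off(): hands the job in; it is judged then, once.
Trained networks look in the newest picture that a camera, given by its name, has taken for a name from the list of things; names that differ only in an ending like _2 or _b are one class to them, and where a whole thing is asked for, a point or a joint stands for the part that bears it (a point fixed in the world has none). Each returns a list of dicts, best first, with "conf" (0 to 1); they miss things now and then, are a little off and sometimes report something else, mostly with a low value. They report only what shows in the picture. A call takes as long as a camera call.
- search_frame(camera, name): "xyz" ([x, y, z] in m, in world coordinates, good to about 4 mm: the middle of the surface that is visible of it).
- spot_point(camera, name): "xyz" ([x, y, z] in m, in world coordinates, good to about 4 mm: a listed point, or the origin of a listed thing).
The state is a dict: "clock": time; "joints": joint angles; "qvel": joint speeds; "joint_efforts": joint torques, N m; "ee_pos": TCP position; "ee_rot": TCP orientation; "wrist_force": force on the tool from outside, world axes, zero at the start; "ft_torque": the same for the moment, N m; "width": finger opening in m; "finger_force": force on a finger pad.
Only numpy, scipy, OpenCV 4.12 (cv2) and the standard library are available. Lean on these libraries where they do the work, as an engineer would, in place of code of your own. Each camera call takes 0.05 s, during which the arm holds its last target. There are 200 camera calls.

## Working session

There is one attempt and no reset: what is moved stays moved. The work goes in short steps, Python scripts to look and compute and a shell command to move; the robot and the scene stay as the last step left them, time stands still between calls to the robot, and variables do not carry over. Pictures are saved under pics/ and viewed, at most 10 in all, crops included, and the job is handed in when it is done.

```bash
mkdir -p pics; ls; python3 - <<'E'
from cell import *
import cv2
s=read_state();print(s['ee_pos'],s['ee_rot'],s['width'])
for c in ["scene","side"]:
    cv2.imwrite(f"pics/{c}0.png",get_image(c)); k=get_calibration(c);print(c,k)
    for n in ["button0","tray","mouth","glue_jar","bangle","spool","buckle","awl"]:
        for r in spot_point(c,n)[:5]: print(n,[round(v,3) for v in r['xyz']],round(r['conf'],2))
E
```

```text
pics
[0.17783822 0.65065184 0.23206638] [ 8.26570335e-04  9.91109837e-01 -1.33043626e-01 -3.07335407e-05] 0.08551034618939513
scene {'K': array([[363.26123076,   0.        , 260.54118178],
       [  0.        , 363.26123076, 193.90184769],
       [  0.        ,   0.        ,   1.        ]]), 'xyz': array([ 1.03770327, -0.38618405,  0.44035523]), 'attitude': array([-0.42746101,  0.78543824,  0.39312769, -0.21404317])}
button0 [0.615, -0.145, 0.0] 0.65
button0 [0.532, -0.141, -0.003] 0.54
button0 [0.642, 0.026, -0.002] 0.53
tray [0.596, 0.225, -0.004] 0.96
mouth [0.613, 0.167, 0.002] 0.67
glue_jar [0.484, 0.009, -0.001] 0.59
bangle [0.589, -0.309, 0.004] 0.92
bangle [0.533, -0.143, -0.004] 0.39
spool [0.428, -0.19, -0.002] 0.56
buckle [0.732, -0.086, 0.001] 0.62
buckle [0.533, -0.139, -0.004] 0.54
awl [0.692, -0.281, 0.001] 0.78
side {'K': array([[389.39619421,   0.        , 260.27477886],
       [  0.        , 389.39619421, 194.02059248],
       [  0.        ,   0.        ,   1.        ]]), 'xyz': array([0.24149255, 0.37891682, 0.64559051]), 'attitude': array([ 0.11321847, -0.31617314,  0.88102023, -0.33319584])}
button0 [0.645, 0.025, 0.001] 0.6
button0 [0.612, -0.149, 0.001] 0.44
tray [0.597, 0.226, -0.001] 0.89
tray [0.642, 0.028, 0.002] 0.17
mouth [0.613, 0.164, -0.001] 0.8
mouth [0.728, -0.084, -0.004] 0.59
glue_jar [0.483, 0.009, -0.0] 0.71
bangle [0.591, -0.308, -0.001] 0.64
spool [0.434, -0.193, -0.002] 0.61
buckle [0.73, -0.08, -0.001] 0.64
awl [0.696, -0.275, 0.002] 0.89
```

View pics/scene0.png

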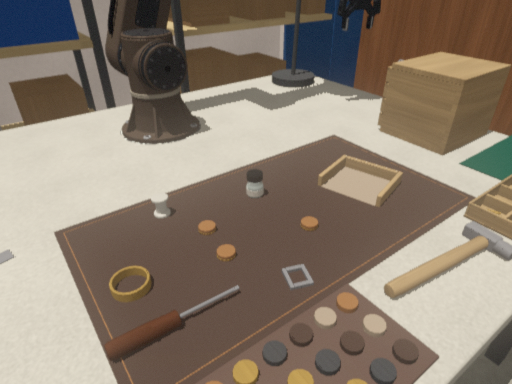

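View pics/side0.png

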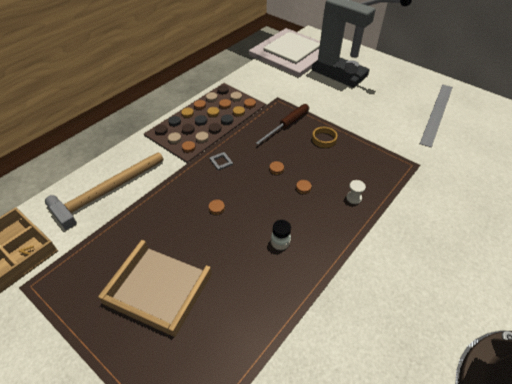

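Both pictures show the three blanks: scene (207,227), (226,253), (309,223); side (277,168), (304,187), (216,207). The jar is left of the tray lane, and the tray's opening faces the blanks. Next I refine the positions by colour and check the tray model with an overlay.

```bash
cat > h.py <<'E'
import numpy as np, cv2
from scipy.spatial.transform import Rotation as R
from cell import *
def cam(c):
    k=get_calibration(c); q=k['attitude']; return k['K'],R.from_quat([*q[1:],q[0]]).as_matrix(),np.array(k['xyz'])
def ray(c,px,z):
    K,M,o=cam(c); d=M@np.linalg.solve(K,[*px,1]); return o+d*(z-o[2])/d[2]
def proj(c,P):
    K,M,o=cam(c); p=(np.atleast_2d(P)-o)@M@K.T; return p[:,:2]/p[:,2:]
def blanks(c,img,rough):
    h=cv2.cvtColor(img,cv2.COLOR_BGR2HSV); m=cv2.inRange(h,(4,110,90),(18,255,255)); out=[]
    n,_,st,ce=cv2.connectedComponentsWithStats(m)
    for r in rough:
        p=proj(c,[*r,.007])[0]; i=[j for j in range(1,n) if st[j,4]>25 and np.hypot(*(ce[j]-p))<12]
        out.append([(ray(c,ce[j],.008)[:2].round(4),st[j,4]) for j in i])
    return out
T0=np.array([.5965,.2255]); 
def frame(T,M): u=(T-M)/np.linalg.norm(T-M); return u,np.array([u[1],-u[0]])
def delta(xy,z,push=None):
    """tool-frame dx,dy,dz in mm, and wz so that tool -x points along push"""
    s=read_state(); q=s['ee_rot']; M=R.from_quat([*q[1:],q[0]]).as_matrix()
    d=M.T@(np.array([*xy,z])-s['ee_pos'])*1e3; wz=0
    if push is not None:
        p=M.T@np.array([*push,0]); wz=np.arctan2(-p[1],-p[0])
    return d.round(1),round(float(wz),3)
E
python3 - <<'E'
from h import *
M=np.array([.613,.1655]);u,w=frame(T0,M);print(u,w)
for c in ["scene","side"]:
    im=cv2.imread(f"pics/{c}0.png"); print(c,blanks(c,im,[(.643,.026),(.614,-.147),(.532,-.141)]))
    im=cv2.resize(im,None,fx=2,fy=2)
    P=[[*(T0+a*u+b*w),.028] for a,b in [(-.06,-.065),(.06,-.065),(.06,.065),(-.06,.065)]]
    cv2.polylines(im,[np.int32(proj(c,P)*2+.5)],False,(0,0,255),1)
    x,y=np.int32(proj(c,[*T0,0])[0]*2); cv2.imwrite(f"pics/o_{c}.png",cv2.resize(im[max(0,y-130):y+130,max(0,x-150):x+150],None,fx=1.3,fy=1.3))
a,b=[cv2.imread(f"pics/o_{c}.png") for c in("scene","side")]; h=min(len(a),len(b)); cv2.imwrite("pics/o.png",np.hstack([a[:h],b[:h]]))
E
```

```text
[-0.26515648  0.96420539] [0.96420539 0.26515648]
scene [[(array([0.6428, 0.0273]), np.int32(218))], [(array([ 0.6164, -0.1475]), np.int32(282))], [(array([ 0.5341, -0.1389]), np.int32(224))]]
side [[(array([0.6411, 0.0263]), np.int32(169))], [(array([ 0.6153, -0.1491]), np.int32(132))], [(array([ 0.5323, -0.1408]), np.int32(144))]]
```

View pics/o.png

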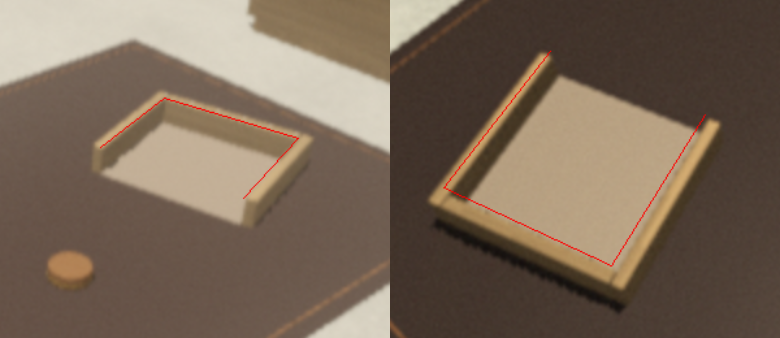

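The overlay fits the tray walls within about 4 mm in both views (in the scene crop, the first blank is at (70,270), square to the open side).

```bash
cat >> h.py <<'E'
u,w=frame(T0,np.array([.613,.1655]))
B=dict(A=(.642,.0268),B=(.6158,-.1483),C=(.5332,-.1399)); G=dict(A=(.03,.038),B=(.033,-.002),C=(-.018,-.012))
def plan(n):
    b=np.array(B[n]); g=T0+G[n][0]*u+G[n][1]*w; d=(g-b)/np.linalg.norm(g-b)
    return b,g,d,b-.058*d,g-.028*d
E
python3 - <<'E'
from h import *
for n in "ABC":
    b,g,d,s,e=plan(n); print(n,"start",s.round(3),"end",e.round(3),"len",np.linalg.norm(e-s).round(3),delta(s,.1,d))
E
```

```text
A start [ 0.646 -0.031] end [0.627 0.237] len 0.268 (array([631.4, 534.6, 133. ]), 1.233)
B start [ 0.62  -0.206] end [0.588 0.229] len 0.436 (array([652.5, 710.4, 133. ]), 1.23)
C start [ 0.524 -0.197] end [0.585 0.177] len 0.379 (array([557.2, 727.1, 133. ]), 1.466)
```

```bash
python3 -m jog '[{"fingers":-1,"dx":316,"dy":267,"dz":40,"wz":0.6},{"fingers":-1,"dx":316,"dy":267,"dz":40,"wz":0.6},{"fingers":-1,"dx":316,"dy":267,"dz":40,"wz":1.0},{"fingers":-1,"dx":316,"dy":267,"dz":40,"wz":1.0},{"fingers":-1,"dx":316,"dy":267,"dz":40,"wz":1.233},{"fingers":-1,"dx":316,"dy":267,"dz":40,"wz":1.233},{"fingers":-1,"dx":316,"dy":267,"dz":40,"wz":1.233},{"fingers":-1,"dx":316,"dy":267,"dz":40,"wz":1.233}]'; python3 - <<'E'
from h import *
b,g,d,s,e=plan("A");print(delta(s,.1,d),read_state()['joints'])
E
```

```text
(array([631.4, 534.6, 133. ]), 1.233) [ 1.59209418e+00  3.58573411e-01  1.19162473e-02 -1.01265277e-05
 -1.22409174e+00 -2.88083833e-01]$[0]: bad value
```

```bash
python3 -m jog '[{"fingers":-1,"dx":316,"dy":267,"dz":40,"wx":0,"wy":0,"wz":0.6},{"fingers":-1,"dx":316,"dy":267,"dz":40,"wx":0,"wy":0,"wz":0.6},{"fingers":-1,"dx":316,"dy":267,"dz":40,"wx":0,"wy":0,"wz":1.0},{"fingers":-1,"dx":316,"dy":267,"dz":40,"wx":0,"wy":0,"wz":1.0},{"fingers":-1,"dx":316,"dy":267,"dz":40,"wx":0,"wy":0,"wz":1.233},{"fingers":-1,"dx":316,"dy":267,"dz":40,"wx":0,"wy":0,"wz":1.233},{"fingers":-1,"dx":316,"dy":267,"dz":40,"wx":0,"wy":0,"wz":1.233},{"fingers":-1,"dx":316,"dy":267,"dz":40,"wx":0,"wy":0,"wz":1.233}]'; python3 - <<'E'
from h import *
b,g,d,s,e=plan("A");print(delta(s,.1,d),read_state()['joints'])
E
```

```text
clock: 1.9
ee_pos: [0.4134, 0.3079, 0.193]
ee_rot: [0.0, 0.73, -0.683, 0.0]
wrist_force: [0.2, 0.9, 0.4]
width: -0.0001
finger_force: 0.0
(array([ 353.7, -209.7,   93. ]), -0.004) [ 1.02151702e+00  1.27648603e-01 -3.93835322e-01 -1.12757184e-05
 -1.04962261e+00 -9.55083627e-01]
```

```bash
python3 -m jog '[{"fingers":-1,"dx":354,"dy":-210,"dz":80,"wx":0,"wy":0,"wz":0},{"fingers":-1,"dx":354,"dy":-210,"dz":80,"wx":0,"wy":0,"wz":0},{"fingers":-1,"dx":354,"dy":-210,"dz":80,"wx":0,"wy":0,"wz":0},{"fingers":-1,"dx":354,"dy":-210,"dz":80,"wx":0,"wy":0,"wz":0},{"fingers":-1,"dx":354,"dy":-210,"dz":80,"wx":0,"wy":0,"wz":0},{"fingers":-1,"dx":354,"dy":-210,"dz":80,"wx":0,"wy":0,"wz":0},{"fingers":-1,"dx":354,"dy":-210,"dz":80,"wx":0,"wy":0,"wz":0},{"fingers":-1,"dx":354,"dy":-210,"dz":80,"wx":0,"wy":0,"wz":0}]'; python3 - <<'E'
from h import *
b,g,d,s,e=plan("A");print(delta(s,.027,d))
E
```

```text
clock: 2.9
ee_pos: [0.6479, -0.0299, 0.1114]
ee_rot: [0.001, 0.731, -0.682, -0.0]
wrist_force: [-0.2, 1.6, 0.7]
width: 0.0001
finger_force: 0.0
(array([ 1. ,  1.7, 84.4]), -0.002)
```

```bash
python3 -m jog '[{"fingers":-1,"dx":0,"dy":1,"dz":40,"wx":0,"wy":0,"wz":0},{"fingers":-1,"dx":0,"dy":1,"dz":65,"wx":0,"wy":0,"wz":0},{"fingers":-1,"dx":0,"dy":1,"dz":80,"wx":0,"wy":0,"wz":0},{"fingers":-1,"dx":0,"dy":1,"dz":84,"wx":0,"wy":0,"wz":0},{"fingers":-1,"dx":0,"dy":1,"dz":84,"wx":0,"wy":0,"wz":0}]'; python3 - <<'E'
from h import *
b,g,d,s,e=plan("A");print(delta(e,.027,d))
E
```

```text
clock: 3.52
ee_pos: [0.6465, -0.0275, 0.0297]
ee_rot: [-0.0, 0.732, -0.681, 0.0]
wrist_force: [0.2, 0.1, 1.1]
width: -0.0002
finger_force: 0.0
(array([-264.8,    0.3,    2.7]), 0.001)
```

```bash
python3 -m jog '[{"fingers":-1,"dx":-16,"dy":0,"dz":3,"wx":0,"wy":0,"wz":0},{"fingers":-1,"dx":-32,"dy":0,"dz":3,"wx":0,"wy":0,"wz":0},{"fingers":-1,"dx":-48,"dy":0,"dz":3,"wx":0,"wy":0,"wz":0},{"fingers":-1,"dx":-64,"dy":0,"dz":3,"wx":0,"wy":0,"wz":0},{"fingers":-1,"dx":-80,"dy":0,"dz":3,"wx":0,"wy":0,"wz":0},{"fingers":-1,"dx":-96,"dy":0,"dz":3,"wx":0,"wy":0,"wz":0},{"fingers":-1,"dx":-112,"dy":0,"dz":3,"wx":0,"wy":0,"wz":0},{"fingers":-1,"dx":-128,"dy":0,"dz":3,"wx":0,"wy":0,"wz":0}]'; python3 - <<'E'
from h import *
im=get_image("side");cv2.imwrite("pics/s1.png",im[120:340,60:360].repeat(2,0).repeat(2,1))
b,g,d,s,e=plan("A");print(delta(e,.027,d))
E
```

```text
clock: 4.53
ee_pos: [0.6368, 0.1007, 0.026]
ee_rot: [0.0, 0.732, -0.682, -0.0]
wrist_force: [-0.5, -0.2, -1.2]
width: -0.0002
finger_force: 0.0
(array([-1.346e+02,  1.000e-01, -9.000e-01]), 0.001)
```

View pics/s1.png

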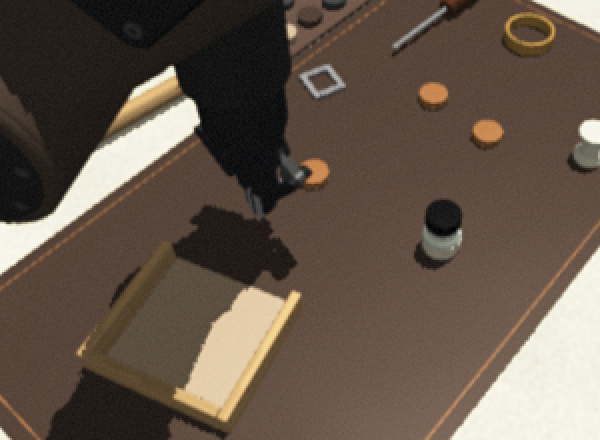

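```bash
python3 - <<'E'
from h import *
s=read_state();p=s['ee_pos'];print(p,s['clock'],s['joints'])
im=get_image("side");cv2.imwrite("pics/side1.png",im)
P=np.array([[*p[:2],z] for z in (.004,.026,.05)]);print(proj("side",P))
print(blanks("side",im,[(.642,.027)]))
im=cv2.imread("pics/side1.png")
for q in proj("side",P): cv2.circle(im,tuple(np.int32(q)),1,(0,0,255),-1)
a=cv2.resize(im[150:260,150:260],(500,500),interpolation=0)
w_=get_image("wrist");cv2.imwrite("pics/z1.png",np.hstack([cv2.resize(a,(390,390)),cv2.resize(w_,(410,390))]))
E
```

```text
[0.63698197 0.10228748 0.02603601] 4.575 [ 4.61070131e-01  5.01043454e-01 -2.87401489e-01 -3.33433531e-05
 -7.81835444e-01 -3.89005429e-01]
[[191.80110055 229.73156525]
 [190.45554851 223.17896781]
 [188.92020374 215.70211375]]
[[(array([0.6384, 0.0241]), np.int32(143))]]
```

View pics/z1.png

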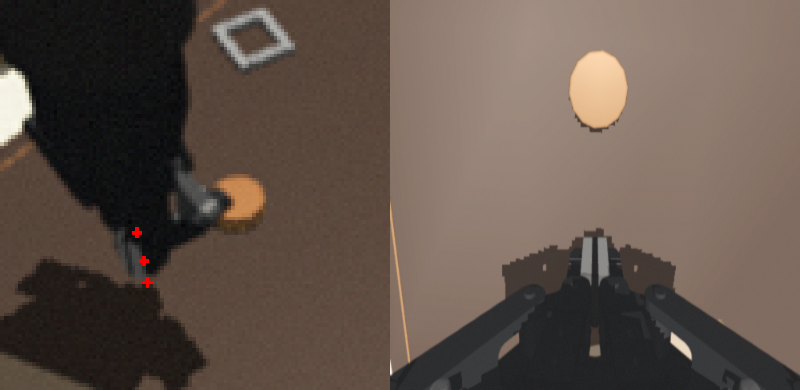

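The wrist view shows the blank at (598,90), laterally in line but behind the fingers. They passed over it, so the tips ride higher than assumed. I'll feel for the mat here, where nothing lies underneath.

```bash
python3 -m jog '[{"fingers":-1,"dx":0,"dy":0,"dz":3,"wx":0,"wy":0,"wz":0},{"fingers":-1,"dx":0,"dy":0,"dz":4,"wx":0,"wy":0,"wz":0},{"fingers":-1,"dx":0,"dy":0,"dz":4,"wx":0,"wy":0,"wz":0}]'; python3 -m jog '[{"fingers":-1,"dx":0,"dy":0,"dz":1,"wx":0,"wy":0,"wz":0},{"fingers":-1,"dx":0,"dy":0,"dz":2,"wx":0,"wy":0,"wz":0},{"fingers":-1,"dx":0,"dy":0,"dz":2,"wx":0,"wy":0,"wz":0}]'
```

```text
clock: 5.05
ee_pos: [0.6368, 0.0991, 0.0218]
ee_rot: [0.0, 0.732, -0.682, -0.0]
wrist_force: [0.6, -0.5, -0.3]
width: 0.0002
finger_force: 0.0
clock: 5.42
ee_pos: [0.6369, 0.0995, 0.0199]
ee_rot: [0.0, 0.732, -0.682, -0.0]
wrist_force: [0.3, 0.3, 0.1]
width: -0.0
finger_force: 0.0
```

```bash
python3 -m jog '[{"fingers":-1,"dx":0,"dy":0,"dz":1,"wx":0,"wy":0,"wz":0},{"fingers":-1,"dx":0,"dy":0,"dz":2,"wx":0,"wy":0,"wz":0},{"fingers":-1,"dx":0,"dy":0,"dz":2,"wx":0,"wy":0,"wz":0}]';python3 -m jog '[{"fingers":-1,"dx":0,"dy":0,"dz":1,"wx":0,"wy":0,"wz":0},{"fingers":-1,"dx":0,"dy":0,"dz":2,"wx":0,"wy":0,"wz":0},{"fingers":-1,"dx":0,"dy":0,"dz":2,"wx":0,"wy":0,"wz":0}]'; python3 -m jog '[{"fingers":-1,"dx":0,"dy":0,"dz":1,"wx":0,"wy":0,"wz":0},{"fingers":-1,"dx":0,"dy":0,"dz":2,"wx":0,"wy":0,"wz":0},{"fingers":-1,"dx":0,"dy":0,"dz":2,"wx":0,"wy":0,"wz":0}]'
```

```text
clock: 5.8
ee_pos: [0.6368, 0.0996, 0.0179]
ee_rot: [0.0, 0.732, -0.682, -0.0]
wrist_force: [-0.3, -0.0, -0.6]
width: -0.0
finger_force: 0.0
clock: 6.18
ee_pos: [0.6368, 0.0996, 0.0159]
ee_rot: [0.0, 0.732, -0.682, -0.0]
wrist_force: [-0.1, -0.4, 0.3]
width: 0.0
finger_force: 0.0
clock: 6.55
ee_pos: [0.6368, 0.0996, 0.0139]
ee_rot: [0.0, 0.732, -0.682, -0.0]
wrist_force: [-0.3, 0.3, -0.1]
width: -0.0002
finger_force: 0.0
```

```bash
python3 -m jog '[{"fingers":-1,"dx":0,"dy":0,"dz":1,"wx":0,"wy":0,"wz":0},{"fingers":-1,"dx":0,"dy":0,"dz":1,"wx":0,"wy":0,"wz":0}]';python3 -m jog '[{"fingers":-1,"dx":0,"dy":0,"dz":1,"wx":0,"wy":0,"wz":0},{"fingers":-1,"dx":0,"dy":0,"dz":1,"wx":0,"wy":0,"wz":0}]';python3 -m jog '[{"fingers":-1,"dx":0,"dy":0,"dz":1,"wx":0,"wy":0,"wz":0},{"fingers":-1,"dx":0,"dy":0,"dz":1,"wx":0,"wy":0,"wz":0}]';python3 -m jog '[{"fingers":-1,"dx":0,"dy":0,"dz":1,"wx":0,"wy":0,"wz":0},{"fingers":-1,"dx":0,"dy":0,"dz":1,"wx":0,"wy":0,"wz":0}]'
```

```text
clock: 6.8
ee_pos: [0.6369, 0.0996, 0.0129]
ee_rot: [0.0, 0.732, -0.682, -0.0]
wrist_force: [-0.3, -0.2, 0.3]
width: 0.0004
finger_force: 0.0
clock: 7.05
ee_pos: [0.6368, 0.0996, 0.0119]
ee_rot: [0.0, 0.732, -0.682, -0.0]
wrist_force: [0.3, 1.3, -0.6]
width: -0.0003
finger_force: 0.0
clock: 7.3
ee_pos: [0.6368, 0.0996, 0.0109]
ee_rot: [0.0, 0.732, -0.682, -0.0]
wrist_force: [-0.1, 0.1, 0.0]
width: 0.0004
finger_force: 0.0
clock: 7.55
ee_pos: [0.6368, 0.0996, 0.0099]
ee_rot: [0.0, 0.732, -0.682, -0.0]
wrist_force: [-1.1, 0.1, 0.2]
width: 0.0001
finger_force: 0.0
```

```bash
python3 - <<'E'
from h import *
s=read_state();p=s['ee_pos'];print(p,s['wrist_force'],s['clock'])
im=get_image("side");a=cv2.resize(im[170:250,150:230],(400,400),interpolation=0)
im=get_image("scene");q=np.int32(proj("scene",[*p[:2],.01])[0]);print(q)
b=cv2.resize(im[q[1]-40:q[1]+40,q[0]-40:q[0]+40],(400,400),interpolation=0)
cv2.imwrite("pics/z2.png",np.hstack([a,b]))
E
```

```text
[0.63683343 0.09962452 0.0098766 ] [-1.05259979  0.12914032  0.16945025] 7.55
[332 208]
```

View pics/z2.png

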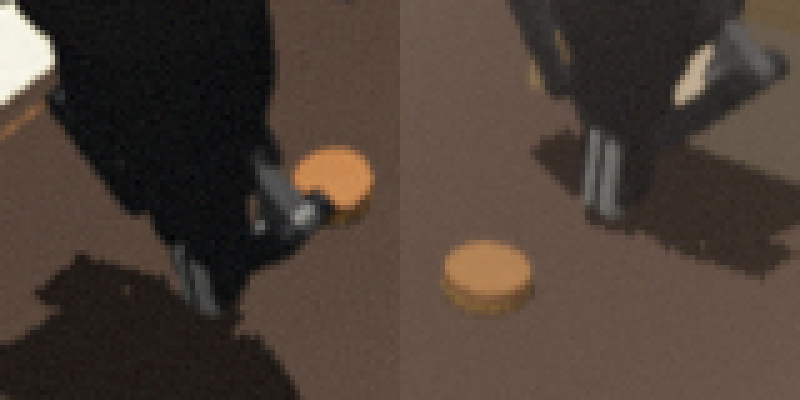

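Scene crop: tips at (605,215) are just above their shadow, with blank A untouched at (488,275). So the tips are only about 8–10 mm ahead of the reported TCP, and the pushing height should be z≈0.0125. I hop back over the blank and retry.

```bash
python3 -m jog '[{"fingers":-1,"dx":0,"dy":0,"dz":-55,"wx":0,"wy":0,"wz":0},{"fingers":-1,"dx":40,"dy":0,"dz":-60,"wx":0,"wy":0,"wz":0},{"fingers":-1,"dx":90,"dy":0,"dz":-60,"wx":0,"wy":0,"wz":0},{"fingers":-1,"dx":131,"dy":0,"dz":-60,"wx":0,"wy":0,"wz":0},{"fingers":-1,"dx":131,"dy":0,"dz":-60,"wx":0,"wy":0,"wz":0},{"fingers":-1,"dx":131,"dy":0,"dz":-25,"wx":0,"wy":0,"wz":0},{"fingers":-1,"dx":131,"dy":0,"dz":-4,"wx":0,"wy":0,"wz":0},{"fingers":-1,"dx":131,"dy":0,"dz":-3,"wx":0,"wy":0,"wz":0}]'; python3 -m jog '[{"fingers":-1,"dx":-16,"dy":0,"dz":0,"wx":0,"wy":0,"wz":0},{"fingers":-1,"dx":-32,"dy":0,"dz":0,"wx":0,"wy":0,"wz":0},{"fingers":-1,"dx":-48,"dy":0,"dz":0,"wx":0,"wy":0,"wz":0},{"fingers":-1,"dx":-64,"dy":0,"dz":0,"wx":0,"wy":0,"wz":0},{"fingers":-1,"dx":-80,"dy":0,"dz":0,"wx":0,"wy":0,"wz":0}]'; python3 - <<'E'
from h import *
b,g,d,s,e=plan("A");print(delta(e,.0125,d))
im=get_image("scene");p=read_state()['ee_pos'];q=np.int32(proj("scene",[*p[:2],.01])[0])
cv2.imwrite("pics/z3.png",cv2.resize(im[q[1]-40:q[1]+40,q[0]-50:q[0]+50],(500,400)))
E
```

```text
clock: 8.65
ee_pos: [0.645, -0.0308, 0.0114]
ee_rot: [0.001, 0.732, -0.681, -0.001]
wrist_force: [0.1, -0.6, 0.5]
width: 0.0001
finger_force: 0.0
clock: 9.28
ee_pos: [0.641, 0.0499, 0.0138]
ee_rot: [-0.0, 0.732, -0.681, 0.0]
wrist_force: [0.8, -2.1, 5.4]
width: 0.0
finger_force: 2.8
(array([-187.2,    0.4,    1.3]), 0.001)
```

View pics/z3.png

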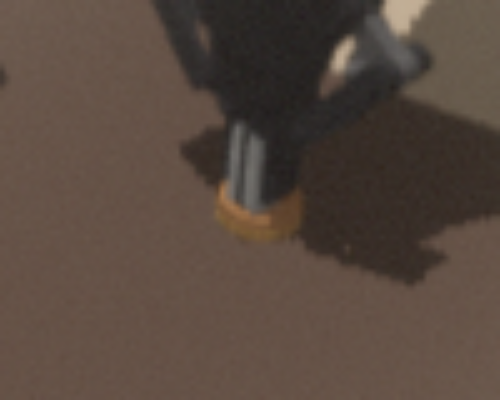

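The crop shows the fingertips on top of the blank (disc at about (260,210), which has been dragged about 2 cm), so the tips sit only about 2 mm below the reported TCP. I'll lift, step behind it, and feel down to the mat properly.

```bash
python3 -m jog '[{"fingers":-1,"dx":0,"dy":0,"dz":-20,"wx":0,"wy":0,"wz":0},{"fingers":-1,"dx":5,"dy":0,"dz":-40,"wx":0,"wy":0,"wz":0},{"fingers":-1,"dx":50,"dy":0,"dz":-40,"wx":0,"wy":0,"wz":0},{"fingers":-1,"dx":50,"dy":0,"dz":-40,"wx":0,"wy":0,"wz":0},{"fingers":-1,"dx":50,"dy":0,"dz":-10,"wx":0,"wy":0,"wz":0},{"fingers":-1,"dx":50,"dy":0,"dz":3,"wx":0,"wy":0,"wz":0},{"fingers":-1,"dx":50,"dy":0,"dz":4,"wx":0,"wy":0,"wz":0},{"fingers":-1,"dx":50,"dy":0,"dz":4,"wx":0,"wy":0,"wz":0}]'; python3 - <<'E'
from h import *
for c in("side","scene"): print(blanks(c,get_image(c),[(.642,.05)]))
E
python3 -m jog '[{"fingers":-1,"dx":0,"dy":0,"dz":1,"wx":0,"wy":0,"wz":0},{"fingers":-1,"dx":0,"dy":0,"dz":2,"wx":0,"wy":0,"wz":0},{"fingers":-1,"dx":0,"dy":0,"dz":2,"wx":0,"wy":0,"wz":0}]';python3 -m jog '[{"fingers":-1,"dx":0,"dy":0,"dz":1,"wx":0,"wy":0,"wz":0},{"fingers":-1,"dx":0,"dy":0,"dz":2,"wx":0,"wy":0,"wz":0},{"fingers":-1,"dx":0,"dy":0,"dz":2,"wx":0,"wy":0,"wz":0}]'
```

```text
clock: 10.32
ee_pos: [0.6445, -0.0007, 0.0094]
ee_rot: [-0.0, 0.732, -0.681, 0.0]
wrist_force: [0.0, 0.0, 0.8]
width: 0.0002
finger_force: 0.0
[[]]
[[(array([0.6458, 0.055 ]), np.int32(124))]]
clock: 10.8
ee_pos: [0.644, -0.0012, 0.007]
ee_rot: [-0.0, 0.732, -0.682, -0.0]
wrist_force: [-0.6, -0.5, 0.1]
width: -0.0002
finger_force: 0.0
clock: 11.18
ee_pos: [0.644, -0.0011, 0.0048]
ee_rot: [0.0, 0.732, -0.682, -0.0]
wrist_force: [-0.2, -0.0, 0.5]
width: 0.0002
finger_force: 0.0
```

```bash
python3 -m jog '[{"fingers":-1,"dx":-14,"dy":0,"dz":0,"wx":0,"wy":0,"wz":0},{"fingers":-1,"dx":-28,"dy":0,"dz":0,"wx":0,"wy":0,"wz":0},{"fingers":-1,"dx":-42,"dy":0,"dz":0,"wx":0,"wy":0,"wz":0},{"fingers":-1,"dx":-56,"dy":0,"dz":0,"wx":0,"wy":0,"wz":0},{"fingers":-1,"dx":-70,"dy":0,"dz":0,"wx":0,"wy":0,"wz":0}]'; python3 - <<'E'
from h import *
b,g,d,s,e=plan("A");print(delta(e,.0048,d))
im=get_image("scene");p=read_state()['ee_pos'];q=np.int32(proj("scene",[*p[:2],.01])[0])
cv2.imwrite("pics/z4.png",cv2.resize(im[q[1]-40:q[1]+40,q[0]-50:q[0]+50],(500,400)))
im=get_image("side");cv2.imwrite("pics/s4.png",im)
print(blanks("scene",get_image("scene"),[(.64,.11)]))
E
```

```text
clock: 11.8
ee_pos: [0.639, 0.0699, 0.0051]
ee_rot: [-0.0, 0.732, -0.681, 0.0]
wrist_force: [-0.4, -0.8, -0.1]
width: -0.0003
finger_force: 0.1
(array([-1.671e+02, -1.000e-01,  3.000e-01]), 0.001)
[[(array([0.6463, 0.1018]), np.int32(64))]]
```

View pics/z4.png

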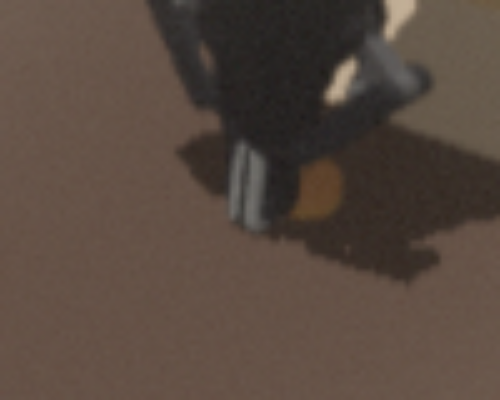

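The blank (320,190) is now directly ahead of the fingers and being pushed. Continuing.

```bash
python3 -m jog '[{"fingers":-1,"dx":-16,"dy":0,"dz":0,"wx":0,"wy":0,"wz":0},{"fingers":-1,"dx":-32,"dy":0,"dz":0,"wx":0,"wy":0,"wz":0},{"fingers":-1,"dx":-48,"dy":0,"dz":0,"wx":0,"wy":0,"wz":0},{"fingers":-1,"dx":-64,"dy":0,"dz":0,"wx":0,"wy":0,"wz":0},{"fingers":-1,"dx":-80,"dy":0,"dz":0,"wx":0,"wy":0,"wz":0},{"fingers":-1,"dx":-96,"dy":0,"dz":0,"wx":0,"wy":0,"wz":0},{"fingers":-1,"dx":-112,"dy":0,"dz":0,"wx":0,"wy":0,"wz":0},{"fingers":-1,"dx":-128,"dy":0,"dz":0,"wx":0,"wy":0,"wz":0}]'; python3 -m jog '[{"fingers":-1,"dx":-16,"dy":0,"dz":0,"wx":0,"wy":0,"wz":0},{"fingers":-1,"dx":-28,"dy":0,"dz":0,"wx":0,"wy":0,"wz":0},{"fingers":-1,"dx":-36,"dy":0,"dz":0,"wx":0,"wy":0,"wz":0},{"fingers":-1,"dx":-36,"dy":0,"dz":0,"wx":0,"wy":0,"wz":0}]'; python3 - <<'E'
from h import *
b,g,d,s,e=plan("A");print(delta(e,.0048,d))
im=get_image("scene");cv2.imwrite("pics/z5.png",im[130:290,180:440].repeat(2,0).repeat(2,1))
E
```

```text
clock: 12.95
ee_pos: [0.6299, 0.1974, 0.005]
ee_rot: [0.0, 0.732, -0.682, 0.0]
wrist_force: [-0.5, -0.5, -0.6]
width: 0.0005
finger_force: 0.1
clock: 13.45
ee_pos: [0.6274, 0.2328, 0.0049]
ee_rot: [0.0, 0.732, -0.681, 0.0]
wrist_force: [-1.2, 0.0, -0.4]
width: -0.0001
finger_force: 0.0
(array([-3.8, -0. ,  0.1]), 0.001)
```

View pics/z5.png

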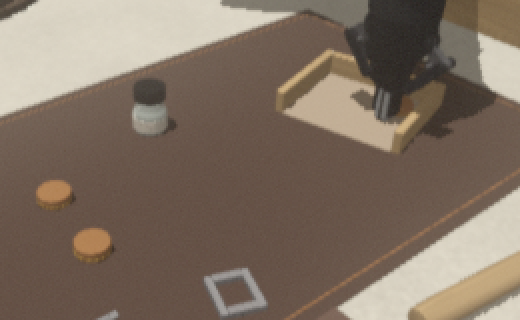

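The picture shows blank A at (405,100), inside the tray by the end wall; jar and other blanks unmoved. Next, B.

```bash
python3 -m jog '[{"fingers":-1,"dx":4,"dy":0,"dz":0,"wx":0,"wy":0,"wz":0},{"fingers":-1,"dx":6,"dy":0,"dz":-50,"wx":0,"wy":0,"wz":0},{"fingers":-1,"dx":6,"dy":0,"dz":-95,"wx":0,"wy":0,"wz":0},{"fingers":-1,"dx":6,"dy":0,"dz":-95,"wx":0,"wy":0,"wz":0}]'; python3 - <<'E'
from h import *
b,g,d,s,e=plan("B");print(delta(s,.1,d))
for c in("side","scene"): print(blanks(c,get_image(c),[B['A'],B['B'],B['C'],T0+.03*u+.038*w]))
E
```

```text
clock: 14.0
ee_pos: [0.6303, 0.2268, 0.1047]
ee_rot: [-0.004, 0.732, -0.682, 0.001]
wrist_force: [-0.2, 0.1, -0.1]
width: 0.0001
finger_force: 0.0
(array([431.1,  40.9,   3. ]), -0.003)
[[], [(array([ 0.615 , -0.1488]), np.int32(141))], [(array([ 0.5317, -0.1401]), np.int32(160))], [(array([0.617 , 0.2506]), np.int32(31))]]
[[], [(array([ 0.6165, -0.1476]), np.int32(283))], [(array([ 0.534 , -0.1388]), np.int32(223))], [(array([0.6264, 0.2624]), np.int32(122))]]
```

```bash
python3 -m jog '[{"fingers":-1,"dx":60,"dy":6,"dz":0,"wx":0,"wy":0,"wz":0},{"fingers":-1,"dx":431,"dy":41,"dz":0,"wx":0,"wy":0,"wz":0},{"fingers":-1,"dx":431,"dy":41,"dz":0,"wx":0,"wy":0,"wz":0},{"fingers":-1,"dx":431,"dy":41,"dz":0,"wx":0,"wy":0,"wz":0},{"fingers":-1,"dx":431,"dy":41,"dz":0,"wx":0,"wy":0,"wz":0},{"fingers":-1,"dx":431,"dy":41,"dz":0,"wx":0,"wy":0,"wz":0},{"fingers":-1,"dx":431,"dy":41,"dz":0,"wx":0,"wy":0,"wz":0},{"fingers":-1,"dx":431,"dy":41,"dz":0,"wx":0,"wy":0,"wz":0}]'; python3 -m jog '[{"fingers":-1,"dx":0,"dy":0,"dz":0,"wx":0,"wy":0,"wz":0},{"fingers":-1,"dx":0,"dy":0,"dz":0,"wx":0,"wy":0,"wz":0}]'; python3 - <<'E'
from h import *
b,g,d,s,e=plan("B");print(delta(s,.005,d))
E
```

```text
clock: 15.1
ee_pos: [0.6155, -0.2108, 0.0979]
ee_rot: [0.001, 0.73, -0.684, -0.001]
wrist_force: [-0.1, 0.1, -1.3]
width: 0.0001
finger_force: 0.0
clock: 15.35
ee_pos: [0.6173, -0.2056, 0.0994]
ee_rot: [0.0, 0.732, -0.681, -0.0]
wrist_force: [0.2, -0.3, -0.1]
width: 0.0
finger_force: 0.0
(array([ 0.8, -2.8, 94.4]), -0.002)
```

```bash
python3 -m jog '[{"fingers":-1,"dx":0,"dy":-3,"dz":40,"wx":0,"wy":0,"wz":0},{"fingers":-1,"dx":0,"dy":-3,"dz":75,"wx":0,"wy":0,"wz":0},{"fingers":-1,"dx":0,"dy":-3,"dz":90,"wx":0,"wy":0,"wz":0},{"fingers":-1,"dx":0,"dy":-3,"dz":94,"wx":0,"wy":0,"wz":0},{"fingers":-1,"dx":0,"dy":-3,"dz":94,"wx":0,"wy":0,"wz":0},{"fingers":-1,"dx":0,"dy":-3,"dz":94,"wx":0,"wy":0,"wz":0}]'; python3 - <<'E'
from h import *
b,g,d,s,e=plan("B");print(delta(e,.005,d))
E
```

```text
clock: 16.1
ee_pos: [0.6215, -0.2063, 0.0074]
ee_rot: [-0.001, 0.732, -0.681, 0.001]
wrist_force: [0.2, 0.1, 0.2]
width: -0.0002
finger_force: 0.0
(array([-436.5,    2.5,    2.2]), -0.003)
```

```bash
python3 -m jog '[{"fingers":-1,"dx":0,"dy":0,"dz":1,"wx":0,"wy":0,"wz":0},{"fingers":-1,"dx":-14,"dy":0,"dz":1,"wx":0,"wy":0,"wz":0},{"fingers":-1,"dx":-28,"dy":0,"dz":1,"wx":0,"wy":0,"wz":0},{"fingers":-1,"dx":-42,"dy":0,"dz":1,"wx":0,"wy":0,"wz":0},{"fingers":-1,"dx":-56,"dy":0,"dz":1,"wx":0,"wy":0,"wz":0},{"fingers":-1,"dx":-70,"dy":0,"dz":1,"wx":0,"wy":0,"wz":0}]'; python3 - <<'E'
from h import *
b,g,d,s,e=plan("B");print(delta(e,.005,d))
p=read_state()['ee_pos'][:2]+.028*d;print(p)
for c in("side","scene"): print(blanks(c,get_image(c),[p]))
E
```

```text
clock: 16.85
ee_pos: [0.6156, -0.1353, 0.0051]
ee_rot: [-0.0, 0.732, -0.681, 0.0]
wrist_force: [0.1, -0.0, 0.5]
width: 0.0001
finger_force: 0.1
(array([-3.652e+02,  1.600e+00,  1.000e-01]), -0.002)
[ 0.61352559 -0.10737659]
[[]]
[[(array([ 0.6197, -0.104 ]), np.int32(128))]]
```

```bash
python3 -m jog '[{"fingers":-1,"dx":-16,"dy":0,"dz":0,"wx":0,"wy":0,"wz":0},{"fingers":-1,"dx":-32,"dy":0,"dz":0,"wx":0,"wy":0,"wz":0},{"fingers":-1,"dx":-48,"dy":0,"dz":0,"wx":0,"wy":0,"wz":0},{"fingers":-1,"dx":-64,"dy":0,"dz":0,"wx":0,"wy":0,"wz":0},{"fingers":-1,"dx":-80,"dy":0,"dz":0,"wx":0,"wy":0,"wz":0},{"fingers":-1,"dx":-96,"dy":0,"dz":0,"wx":0,"wy":0,"wz":0},{"fingers":-1,"dx":-112,"dy":0,"dz":0,"wx":0,"wy":0,"wz":0},{"fingers":-1,"dx":-128,"dy":0,"dz":0,"wx":0,"wy":0,"wz":0}]';  python3 - <<'E'
from h import *
b,g,d,s,e=plan("B");print(delta(e,.005,d))
p=read_state()['ee_pos'][:2]+.028*d;print(p)
for c in("side","scene"): print(blanks(c,get_image(c),[p,B['C']]))
E
```

```text
clock: 17.95
ee_pos: [0.6065, -0.0077, 0.005]
ee_rot: [-0.0, 0.732, -0.682, 0.0]
wrist_force: [-0.4, 0.5, -0.4]
width: -0.0001
finger_force: 0.0
(array([-237.3,    1.7,    0. ]), -0.003)
[0.60440104 0.02020906]
[[], [(array([ 0.5317, -0.1401]), np.int32(162))]]
[[(array([0.6118, 0.0248]), np.int32(78))], [(array([ 0.534 , -0.1388]), np.int32(224))]]
```

```bash
python3 -m jog '[{"fingers":-1,"dx":-16,"dy":0,"dz":0,"wx":0,"wy":0,"wz":0},{"fingers":-1,"dx":-32,"dy":0,"dz":0,"wx":0,"wy":0,"wz":0},{"fingers":-1,"dx":-48,"dy":0,"dz":0,"wx":0,"wy":0,"wz":0},{"fingers":-1,"dx":-64,"dy":0,"dz":0,"wx":0,"wy":0,"wz":0},{"fingers":-1,"dx":-80,"dy":0,"dz":0,"wx":0,"wy":0,"wz":0},{"fingers":-1,"dx":-96,"dy":0,"dz":0,"wx":0,"wy":0,"wz":0},{"fingers":-1,"dx":-112,"dy":0,"dz":0,"wx":0,"wy":0,"wz":0},{"fingers":-1,"dx":-128,"dy":0,"dz":0,"wx":0,"wy":0,"wz":0}]'; python3 -m jog '[{"fingers":-1,"dx":-16,"dy":0,"dz":0,"wx":0,"wy":0,"wz":0},{"fingers":-1,"dx":-32,"dy":0,"dz":0,"wx":0,"wy":0,"wz":0},{"fingers":-1,"dx":-48,"dy":0,"dz":0,"wx":0,"wy":0,"wz":0},{"fingers":-1,"dx":-64,"dy":0,"dz":0,"wx":0,"wy":0,"wz":0},{"fingers":-1,"dx":-80,"dy":0,"dz":0,"wx":0,"wy":0,"wz":0},{"fingers":-1,"dx":-92,"dy":0,"dz":0,"wx":0,"wy":0,"wz":0},{"fingers":-1,"dx":-102,"dy":0,"dz":0,"wx":0,"wy":0,"wz":0},{"fingers":-1,"dx":-105,"dy":0,"dz":0,"wx":0,"wy":0,"wz":0}]'
python3 -m jog '[{"fingers":-1,"dx":4,"dy":0,"dz":0,"wx":0,"wy":0,"wz":0},{"fingers":-1,"dx":6,"dy":0,"dz":-50,"wx":0,"wy":0,"wz":0},{"fingers":-1,"dx":6,"dy":0,"dz":-95,"wx":0,"wy":0,"wz":0},{"fingers":-1,"dx":100,"dy":0,"dz":-95,"wx":0,"wy":0,"wz":0},{"fingers":-1,"dx":200,"dy":0,"dz":-95,"wx":0,"wy":0,"wz":0},{"fingers":-1,"dx":200,"dy":0,"dz":-95,"wx":0,"wy":0,"wz":0},{"fingers":-1,"dx":200,"dy":0,"dz":-95,"wx":0,"wy":0,"wz":0}]'
cat >> h.py <<'E'
PC=np.array([.612,.06]); C=np.array(B['C']); dC=(PC-C)/np.linalg.norm(PC-C)
E
python3 - <<'E'
from h import *
for c in("side","scene"):
    for r in blanks(c,get_image(c),[T0+.03*u+.038*w,T0+.033*u-.002*w,C]):
        for q in r: v=q[0]-T0; print(c,q,"u,w",(v@u).round(3),(v@w).round(3))
print("C leg1",delta(C-.058*dC,.1,dC),np.linalg.norm(PC-C))
E
```

```text
clock: 19.05
ee_pos: [0.5973, 0.12, 0.005]
ee_rot: [-0.0, 0.732, -0.682, -0.0]
wrist_force: [0.4, -0.5, 0.0]
width: 0.0001
finger_force: 0.1
clock: 20.05
ee_pos: [0.59, 0.2242, 0.005]
ee_rot: [-0.0, 0.732, -0.681, 0.0]
wrist_force: [-0.9, -0.8, -0.6]
width: -0.0001
finger_force: 0.1
clock: 20.92
ee_pos: [0.6035, 0.0197, 0.1]
ee_rot: [0.0, 0.73, -0.683, -0.0]
wrist_force: [0.2, 0.3, 0.1]
width: 0.0002
finger_force: 0.0
side (array([0.6281, 0.2639]), np.int32(170)) u,w 0.029 0.041
side (array([ 0.532 , -0.1404]), np.int32(157)) u,w -0.336 -0.159
scene (array([0.6262, 0.2634]), np.int32(118)) u,w 0.029 0.039
scene (array([0.5887, 0.2525]), np.int32(105)) u,w 0.028 -0.0
scene (array([ 0.5342, -0.1387]), np.int32(225)) u,w -0.335 -0.157
C leg1 (array([2.094e+02, 1.066e+02, 1.000e-01]), 0.444) 0.21487077511844183
```

```bash
python3 -m jog '[{"fingers":-1,"dx":60,"dy":30,"dz":0,"wx":0,"wy":0,"wz":0.15},{"fingers":-1,"dx":209,"dy":107,"dz":0,"wx":0,"wy":0,"wz":0.3},{"fingers":-1,"dx":209,"dy":107,"dz":0,"wx":0,"wy":0,"wz":0.444},{"fingers":-1,"dx":209,"dy":107,"dz":0,"wx":0,"wy":0,"wz":0.444},{"fingers":-1,"dx":209,"dy":107,"dz":0,"wx":0,"wy":0,"wz":0.444},{"fingers":-1,"dx":209,"dy":107,"dz":0,"wx":0,"wy":0,"wz":0.444},{"fingers":-1,"dx":209,"dy":107,"dz":0,"wx":0,"wy":0,"wz":0.444}]'; python3 - <<'E'
from h import *
print(delta(C-.05*dC,.005,dC))
E
```

```text
clock: 21.9
ee_pos: [0.513, -0.1907, 0.1]
ee_rot: [0.0, -0.564, 0.825, -0.0]
wrist_force: [0.3, -0.1, -0.5]
width: 0.0
finger_force: 0.0
(array([-4.7, -0.2, 95. ]), 0.004)
```

```bash
python3 -m jog '[{"fingers":-1,"dx":-2,"dy":0,"dz":40,"wx":0,"wy":0,"wz":0},{"fingers":-1,"dx":-2,"dy":0,"dz":75,"wx":0,"wy":0,"wz":0},{"fingers":-1,"dx":-2,"dy":0,"dz":90,"wx":0,"wy":0,"wz":0},{"fingers":-1,"dx":-2,"dy":0,"dz":95,"wx":0,"wy":0,"wz":0},{"fingers":-1,"dx":-2,"dy":0,"dz":95,"wx":0,"wy":0,"wz":0},{"fingers":-1,"dx":-2,"dy":0,"dz":95,"wx":0,"wy":0,"wz":0},{"fingers":-1,"dx":-2,"dy":0,"dz":95,"wx":0,"wy":0,"wz":0}]'; python3 - <<'E'
from h import *
print(delta(PC-.028*dC,.005,dC))
for c in("side","scene"): print(blanks(c,get_image(c),[C]))
E
```

```text
clock: 22.78
ee_pos: [0.5136, -0.1901, 0.0059]
ee_rot: [0.001, -0.564, 0.826, -0.0]
wrist_force: [0.1, 0.7, -0.4]
width: 0.0
finger_force: 0.0
(array([-240.8,   -0.4,    1. ]), 0.002)
[[]]
[[(array([ 0.5351, -0.1395]), np.int32(189))]]
```

```bash
python3 -m jog '[{"fingers":-1,"dx":-14,"dy":0,"dz":0,"wx":0,"wy":0,"wz":0},{"fingers":-1,"dx":-28,"dy":0,"dz":0,"wx":0,"wy":0,"wz":0},{"fingers":-1,"dx":-42,"dy":0,"dz":0,"wx":0,"wy":0,"wz":0},{"fingers":-1,"dx":-58,"dy":0,"dz":0,"wx":0,"wy":0,"wz":0},{"fingers":-1,"dx":-74,"dy":0,"dz":0,"wx":0,"wy":0,"wz":0},{"fingers":-1,"dx":-90,"dy":0,"dz":0,"wx":0,"wy":0,"wz":0},{"fingers":-1,"dx":-106,"dy":0,"dz":0,"wx":0,"wy":0,"wz":0},{"fingers":-1,"dx":-122,"dy":0,"dz":0,"wx":0,"wy":0,"wz":0}]'; python3 - <<'E'
from h import *
print(delta(PC-.028*dC,.005,dC)); p=read_state()['ee_pos'][:2]+.028*dC;print(p)
for c in("side","scene"): print(blanks(c,get_image(c),[p]))
E
```

```text
clock: 23.88
ee_pos: [0.5579, -0.0754, 0.005]
ee_rot: [-0.0, -0.564, 0.826, -0.0]
wrist_force: [-0.7, -0.0, -0.2]
width: -0.0002
finger_force: 0.1
(array([-117.9,   -1. ,   -0. ]), 0.003)
[ 0.56812142 -0.04938412]
[[]]
[[(array([ 0.5712, -0.0465]), np.int32(161))]]
```

Tracking well; finish leg 1, then back off and lift.

```bash
python3 -m jog '[{"fingers":-1,"dx":-16,"dy":0,"dz":0,"wx":0,"wy":0,"wz":0},{"fingers":-1,"dx":-32,"dy":0,"dz":0,"wx":0,"wy":0,"wz":0},{"fingers":-1,"dx":-48,"dy":0,"dz":0,"wx":0,"wy":0,"wz":0},{"fingers":-1,"dx":-64,"dy":0,"dz":0,"wx":0,"wy":0,"wz":0},{"fingers":-1,"dx":-80,"dy":0,"dz":0,"wx":0,"wy":0,"wz":0},{"fingers":-1,"dx":-96,"dy":0,"dz":0,"wx":0,"wy":0,"wz":0},{"fingers":-1,"dx":-110,"dy":0,"dz":0,"wx":0,"wy":0,"wz":0},{"fingers":-1,"dx":-117,"dy":0,"dz":0,"wx":0,"wy":0,"wz":0}]'; python3 -m jog '[{"fingers":-1,"dx":10,"dy":0,"dz":0,"wx":0,"wy":0,"wz":0},{"fingers":-1,"dx":30,"dy":0,"dz":-40,"wx":0,"wy":0,"wz":0},{"fingers":-1,"dx":60,"dy":0,"dz":-80,"wx":0,"wy":0,"wz":0},{"fingers":-1,"dx":60,"dy":0,"dz":-80,"wx":0,"wy":0,"wz":0}]'; python3 - <<'E'
from h import *
for c in("side","scene"): print(blanks(c,get_image(c),[PC]))
g=T0-.01*u-.03*w; d=(g-PC)/np.linalg.norm(g-PC); print(d,delta(PC-.055*d,.085,d))
E
```

```text
clock: 24.98
ee_pos: [0.6005, 0.0334, 0.0049]
ee_rot: [0.0, -0.564, 0.826, -0.0]
wrist_force: [-0.9, 0.1, -0.7]
width: -0.0001
finger_force: 0.1
clock: 25.48
ee_pos: [0.579, -0.0252, 0.0883]
ee_rot: [0.002, -0.563, 0.827, -0.001]
wrist_force: [-0.2, 0.1, -0.9]
width: -0.0001
finger_force: 0.0
[[]]
[[(array([0.6134, 0.0602]), np.int32(153))]]
[-0.2718115   0.96235051] (array([-47.1, -34.2,   0.4]), -0.65)
```

```bash
python3 -m jog '[{"fingers":-1,"dx":-20,"dy":-34,"dz":0,"wx":0,"wy":0,"wz":-0.17},{"fingers":-1,"dx":-47,"dy":-34,"dz":0,"wx":0,"wy":0,"wz":-0.34},{"fingers":-1,"dx":-47,"dy":-34,"dz":0,"wx":0,"wy":0,"wz":-0.5},{"fingers":-1,"dx":-47,"dy":-34,"dz":0,"wx":0,"wy":0,"wz":-0.65},{"fingers":-1,"dx":-47,"dy":-34,"dz":0,"wx":0,"wy":0,"wz":-0.65},{"fingers":-1,"dx":-47,"dy":-34,"dz":0,"wx":0,"wy":0,"wz":-0.65}]'; python3 - <<'E'
from h import *
g=T0-.01*u-.03*w; d=(g-PC)/np.linalg.norm(g-PC); print(delta(PC-.055*d,.005,d))
for c in("side","scene"): print(blanks(c,get_image(c),[PC]))
E
```

```text
clock: 26.32
ee_pos: [0.6266, 0.008, 0.0842]
ee_rot: [0.001, 0.797, -0.604, -0.0]
wrist_force: [0.3, -0.3, -0.5]
width: 0.0
finger_force: 0.0
(array([ 0.9, -0.2, 79.2]), -0.001)
[[]]
[[(array([0.6128, 0.0601]), np.int32(161))]]
```

```bash
python3 -m jog '[{"fingers":-1,"dx":0,"dy":0,"dz":40,"wx":0,"wy":0,"wz":0},{"fingers":-1,"dx":0,"dy":0,"dz":65,"wx":0,"wy":0,"wz":0},{"fingers":-1,"dx":0,"dy":0,"dz":76,"wx":0,"wy":0,"wz":0},{"fingers":-1,"dx":0,"dy":0,"dz":79,"wx":0,"wy":0,"wz":0},{"fingers":-1,"dx":0,"dy":0,"dz":79,"wx":0,"wy":0,"wz":0},{"fingers":-1,"dx":0,"dy":0,"dz":79,"wx":0,"wy":0,"wz":0}]'; python3 - <<'E'
from h import *
g=T0-.01*u-.03*w; d=(g-PC)/np.linalg.norm(g-PC); print(delta(g-.028*d,.005,d))
E
```

```text
clock: 27.18
ee_pos: [0.6277, 0.0082, 0.0071]
ee_rot: [-0.001, 0.798, -0.603, 0.001]
wrist_force: [0.1, -0.4, 0.4]
width: 0.0004
finger_force: 0.0
(array([-179.8,    0.7,    2. ]), 0.002)
```

```bash
python3 -m jog '[{"fingers":-1,"dx":-5,"dy":0,"dz":1,"wx":0,"wy":0,"wz":0},{"fingers":-1,"dx":-18,"dy":0,"dz":1,"wx":0,"wy":0,"wz":0},{"fingers":-1,"dx":-33,"dy":0,"dz":1,"wx":0,"wy":0,"wz":0},{"fingers":-1,"dx":-48,"dy":0,"dz":1,"wx":0,"wy":0,"wz":0},{"fingers":-1,"dx":-64,"dy":0,"dz":1,"wx":0,"wy":0,"wz":0},{"fingers":-1,"dx":-80,"dy":0,"dz":1,"wx":0,"wy":0,"wz":0},{"fingers":-1,"dx":-96,"dy":0,"dz":1,"wx":0,"wy":0,"wz":0},{"fingers":-1,"dx":-112,"dy":0,"dz":1,"wx":0,"wy":0,"wz":0}]'; python3 -m jog '[{"fingers":-1,"dx":-16,"dy":0,"dz":0,"wx":0,"wy":0,"wz":0},{"fingers":-1,"dx":-32,"dy":0,"dz":0,"wx":0,"wy":0,"wz":0},{"fingers":-1,"dx":-48,"dy":0,"dz":0,"wx":0,"wy":0,"wz":0},{"fingers":-1,"dx":-60,"dy":0,"dz":0,"wx":0,"wy":0,"wz":0},{"fingers":-1,"dx":-68,"dy":0,"dz":0,"wx":0,"wy":0,"wz":0},{"fingers":-1,"dx":-68,"dy":0,"dz":0,"wx":0,"wy":0,"wz":0}]'; python3 -m jog '[{"fingers":-1,"dx":6,"dy":0,"dz":0,"wx":0,"wy":0,"wz":0},{"fingers":-1,"dx":10,"dy":0,"dz":-50,"wx":0,"wy":0,"wz":0},{"fingers":-1,"dx":10,"dy":0,"dz":-100,"wx":0,"wy":0,"wz":0},{"fingers":-1,"dx":60,"dy":0,"dz":-150,"wx":0,"wy":0,"wz":0},{"fingers":-1,"dx":120,"dy":0,"dz":-200,"wx":0,"wy":0,"wz":0},{"fingers":-1,"dx":200,"dy":0,"dz":-200,"wx":0,"wy":0,"wz":0},{"fingers":-1,"dx":250,"dy":0,"dz":-200,"wx":0,"wy":0,"wz":0},{"fingers":-1,"dx":250,"dy":0,"dz":-200,"wx":0,"wy":0,"wz":0}]'
python3 - <<'E'
from h import *
S={}
for c in("side","scene"):
    im=S[c]=get_image(c)
    for r in blanks(c,im,[T0+.029*u+.04*w,T0+.028*u,T0-.01*u-.03*w]):
        for q in r: v=q[0]-T0; print(c,q,"u,w",(v@u).round(3),(v@w).round(3))
cv2.imwrite("pics/fin.png",np.hstack([cv2.resize(S["side"][100:384,60:400],(420,351)),cv2.resize(S["scene"][120:310,60:440],(380,351))]))
E
```

```text
clock: 28.18
ee_pos: [0.5961, 0.1168, 0.005]
ee_rot: [-0.0, 0.798, -0.603, 0.0]
wrist_force: [-0.3, -0.4, -0.3]
width: -0.0002
finger_force: 0.1
clock: 28.92
ee_pos: [0.5777, 0.1816, 0.005]
ee_rot: [-0.0, 0.798, -0.602, -0.0]
wrist_force: [0.3, -0.8, 0.4]
width: -0.0003
finger_force: 0.0
clock: 29.92
ee_pos: [0.6463, -0.0636, 0.2053]
ee_rot: [-0.0, 0.797, -0.604, 0.0]
wrist_force: [0.7, -0.3, -0.2]
width: 0.0002
finger_force: 0.0
side (array([0.5668, 0.2097]), np.int32(261)) u,w -0.007 -0.033
scene (array([0.6273, 0.261 ]), np.int32(112)) u,w 0.026 0.039
scene (array([0.5892, 0.2518]), np.int32(104)) u,w 0.027 -0.0
scene (array([0.5695, 0.21  ]), np.int32(118)) u,w -0.008 -0.03
```

View pics/fin.png

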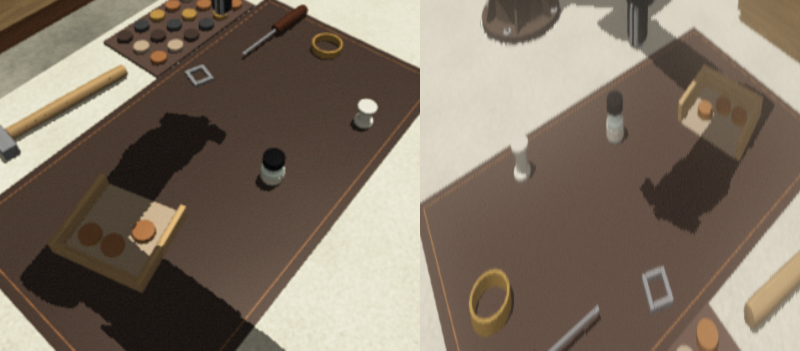

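The final picture shows all three blanks flat inside the tray (left view (90,234), (113,245), (144,231)). Jar, spool, bangle, buckle and awl are where they were, and the arm is clear.

```bash
python3 -c "from cell import *; print(sign_off())"
```

```text
the job is handed in; nothing more can be done
None
```

All three button blanks lie flat and wholly inside the tray, everything else looked undisturbed in the last picture, and the job was handed in at about 30 s; on an early try the shut fingertips rode over one blank and pressed on it with about 5 N, because they sat roughly 20 mm higher than described, so I pushed lower after that.

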